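# Tip the red order tally out of its rack at the wine stall

## Task

A customer has ordered the red wine: press down the white-dotted end of the dark red order tally in the wooden rack so that its other end tips up and stays up to be gripped, then pick the tally up and lay it flat, coloured face up, in the blue order tray. Do not drop it from a height, and leave the other two tallies lying flush in the rack.

Things in the scene. Friction and masses are not known exactly. Their poses are not given: they have to be found in the camera images.
- tally_red: Bar 90 (x) x 40 (y) x 16 mm (z), 110 g, dark red steel face. Origin: centre of underside; z up; x to the end with an 18 mm white dot (at x +31). It lies loose, flush in a rack. Its dotted end overhangs: pressed (under 2 N) it rocks about x = +4; past 20 deg it tips on and stays, plain end up 25-30 deg, top 15-25 mm above the rim: grip its sides there from above. Held so, the dotted end hangs lower.
- tally_cream: Bystander: like the red tally (size, origin, axes) but with a pale cream-yellow face. The three tallies, in varying order, lie side by side in a fixed wooden rack, 126 x 184 mm, rim and faces 42 mm above the table, undersides at 26 mm. They are 54 mm apart centre to centre along y (14 mm gaps), all dotted ends pointing the same way. To be left flush.
- tally_green: Bystander: like the red tally but with a dark green face. To be left flush. Under the dotted ends of all three tallies the rack has one open thumb channel: it begins at each tally's x = +4 mm, ends 9 mm past the dotted ends at a wall as high as the rim, and its floor is 21 mm below the undersides, so a fingertip can push a dotted end down into it.
- order_tray: Open, fixed, blue plastic tray on the table, 210 mm (x) x 160 mm (y) outside, 28 mm high, walls and floor 6 mm thick. Origin: centre of its underside on the table; z up, x along its longer side. Rack and tray stand one to the left and one to the right of the robot's middle line (which varies), each turned by up to 25 degrees.
Mind the look-alikes: they are no part of the job. Leave any orange or purple look-alike of the tally_red alone.

How it is judged (in metres and radians):
On the way:
1. the red tally is tipped up in its seat: tilted more than 17 degrees, its origin within 30 mm of where it started, for 0.2 s (angle between tally_red's own z axis and vertical above 0.3 rad and distance of tally_red from where it was at the start of the episode below 0.03 m), for 0.2 s.
At the end, for the whole second after the job is handed in: The red tally is released and at rest on the tray's floor: centre within 85 mm along and 60 mm across of the tray's, underside under 14 mm above the tray's underside, face up within 10 degrees; the cream and green tallies are within 15 mm and 11 degrees of how they lay in their seats (x of tally_red in the frame of order_tray between -0.085 and 0.085 m and y of tally_red in the frame of order_tray between -0.06 and 0.06 m and z of tally_red in the frame of order_tray below 0.014 m and angle between tally_red's own z axis and vertical below 0.175 rad and linear speed of tally_red below 0.02 m/s and not (angle between tally_cream's own z axis and vertical above 0.2 rad or distance of tally_cream from where it was at the start of the episode above 0.015 m) and not (angle between tally_green's own z axis and vertical above 0.2 rad or distance of tally_green from where it was at the start of the episode above 0.015 m)); the robot touches nothing.
It fails at once if the cream tally is tipped by more than 0.2 rad or moved by more than 15 mm (angle between tally_cream's own z axis and vertical above 0.2 rad or distance of tally_cream from where it was at the start of the episode above 0.015 m).
It fails at once if the green tally is tipped by more than 0.2 rad or moved by more than 15 mm (angle between tally_green's own z axis and vertical above 0.2 rad or distance of tally_green from where it was at the start of the episode above 0.015 m).
It fails at once if the red tally falls freely (not touched by the fingers) faster than 1.2 m/s, as after a drop of more than 70 mm (linear speed of tally_red above 1.2 m/s and contact force between the fingers and tally_red below 0.05 N).
It also fails if it takes over 51 s, if anything falls off the work surface, if the arm or the gripper's body presses on something with over 40 N, if the wrist force passes 120 N, or if a joint passes its speed limit or range.

## Robot

A 6-joint arm with a two-finger parallel gripper is mounted at the origin on the work surface. World frame = base frame: x ahead of the robot, y to its left, z up, the work surface at z = 0. Lengths are in m, angles in degrees, forces in N, time in s.
With the tool pointing down it reaches from about 0.375 to 0.75 m from the base axis. Payload 9 kg.
Tool frame: the origin (TCP) lies where the fingers leave the gripper's body, on its centre line; the fingertips stand 73 mm ahead of it and the grasp point (between the pads) lies 54 mm ahead of it (robot.tip_reach is the distance from the TCP to the fingertips, in m); z points along the fingers, y is the direction in which the jaws open and shut (so a half turn about z gives the same grasp; the last joint's range is limited). The gripper opens to 85 mm and grips with 20 to 120 N. Pads are 22 mm wide; open, the fingers measure 114 mm over their backs; the gripper's body (76 mm by 85 mm) begins 54 mm behind the grasp point. The pads swing forward as they close: fully open they stand 13 mm farther back than shut.
Start: joints at [60.407, 5.964, 5.575, 89.605, 0, 77.527], TCP at [0.177, 0.573, 0.304] pointing down, gripper open.
Joint ranges: [-171.21, 171.21], [-48.23, 106.86], [-62.78, 66.21], [-105.2, 120.99], [-86.42, 89.51], [-180, 180]. Speed limits (degrees/s): [127.2, 127.2, 147.25, 180, 180, 180].

## Interface

Orientations are given as [roll, pitch, yaw] about the fixed x, y, z axes, in that order (R = Rz(yaw) Ry(pitch) Rx(roll)).
In Python, from plant import robot gives the robot as it stands. Calls block until the motion is done:
- robot.move_pose(position, orientation): joint-space move of the TCP to a pose.
- robot.line_to(position, vel=0.15, rotation=None, guard=None): straight line of the TCP; rotation=None keeps the orientation; vel is the mean speed in m/s. With guard (N) it stops when the force on the tool has changed by that much, and returns True; else False.
- robot.goto_joints(angles): joint-space move.
- robot.set_gripper(opening): finger opening in m; the grip force is fixed at half the most; returns when the fingers have stopped.
- robot.pause(seconds).
- robot.ik(position, orientation): joint angles nearest the present ones, or None.
- robot.observe(): the state.
- robot.grab_frame(name): name is "scene" or "top" or "wrist"; returns the picture (480x640x3 uint8, blue, green, red); there is no depth.
- robot.get_calibration(name): a dict with "vertical_fov" (degrees; the focal length in pixels is half the picture's height over the tangent of half this angle, whatever the lens; pixels are square), "cx", "cy" (the principal point, pixels), "rvec" (rotation vector, rad) and "tvec" (3), from world to camera coordinates, as OpenCV has them. Camera axes: x right, y down, z forward; pixel columns grow to the right and rows downward; lengths in m; the calibration is good to about 2 mm. The wrist camera is an equidistant fisheye: a pixel r from the principal point sees the ray r / f radians off the axis. A picture is of the moment at which its call begins: read the wrist's pose just before it. get_calibration takes no time and is no camera call; for the wrist camera it gives the pose at the moment of the call.
A pose or a line that the arm cannot do raises robot.IKError and nothing moves.
- robot.job_done(): hands the job in, once; it reports no verdict.
The state is a dict: "time": time; "q": joint angles; "qvel": joint speeds; "joint_torque": joint torques, N m; "tool_pos": TCP position; "tcp_rot": TCP orientation; "ft_force": force on the tool from outside, world axes, zero at the start; "torque": the same for the moment, N m; "gripper_width": finger opening in m.
Only numpy, scipy, OpenCV 4.12 (cv2) and the standard library are available. Lean on these libraries where they do the work, as an engineer would, in place of code of your own. Each camera call takes 0.05 s, during which the arm holds its last target.

## Working session

There is one attempt and no reset: what is moved stays moved. The work goes in short steps, each a Python script; the robot and the scene stay as the last script left them, time stands still between calls to the robot, and variables do not carry over. Pictures are saved under pics/ and viewed, and the job is handed in when it is done.

```bash
mkdir -p pics; ls; python3 - <<'E'
from plant import robot
import cv2
for n in("top","scene","wrist"):
    cv2.imwrite(f"pics/{n}0.png",robot.grab_frame(n)); print(n,robot.get_calibration(n))
print(robot.observe())
E
```

```text
pics
top {'vertical_fov': 53.967540689524135, 'cx': 319.7203296402774, 'cy': 243.13387489886748, 'rvec': array([ 2.193376  , -2.24013616,  0.10999244]), 'tvec': array([-0.01356913,  0.55626893,  0.68532615])}
scene {'vertical_fov': 48.92753146885795, 'cx': 326.95006451409654, 'cy': 251.58620733841565, 'rvec': array([ 0.69607289,  2.64340808, -1.06689653]), 'tvec': array([ 0.50073659, -0.14353246,  0.95333346])}
wrist {'vertical_fov': 65.70646984690485, 'cx': 319.0800617898865, 'cy': 238.56715005344387, 'rvec': array([-2.33627579, -1.72580259, -0.24291876]), 'tvec': array([-0.59940597, -0.0364016 ,  0.37820299])}
{'time': 0.15, 'q': array([ 6.04061092e+01,  5.99032861e+00,  5.53988180e+00,  8.96030763e+01,
       -2.67249010e-03,  7.75260638e+01]), 'qvel': array([-0.00636061, -0.14472195,  0.08599012,  0.04840805, -0.10491076,
        0.02647594]), 'joint_torque': array([ 4.25127204e-03, -5.57356381e+01,  5.04006851e+01,  1.25641035e-02,
       -2.96920516e-04,  1.53106976e-05]), 'tool_pos': array([0.17655103, 0.57326972, 0.30333017]), 'tcp_rot': array([-1.79947163e+02, -8.95133900e-03,  1.62880043e+02]), 'ft_force': array([-0.62334345,  0.2967648 ,  0.03252197]), 'torque': array([ 0.02750775, -0.00620243,  0.01695188]), 'gripper_width': 0.0851541980814485}
```

View pics/top0.png

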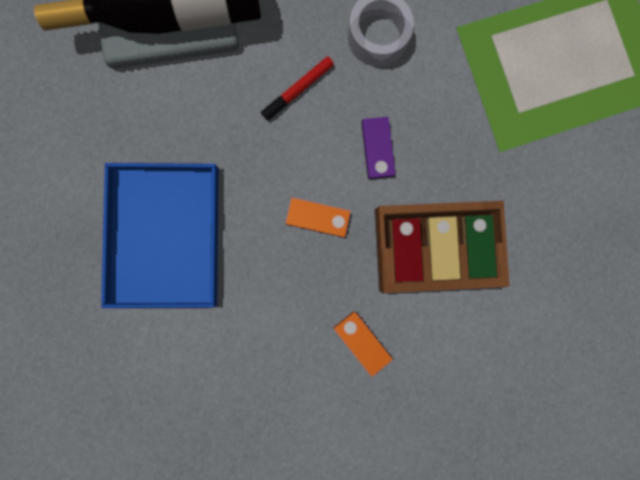

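View pics/scene0.png

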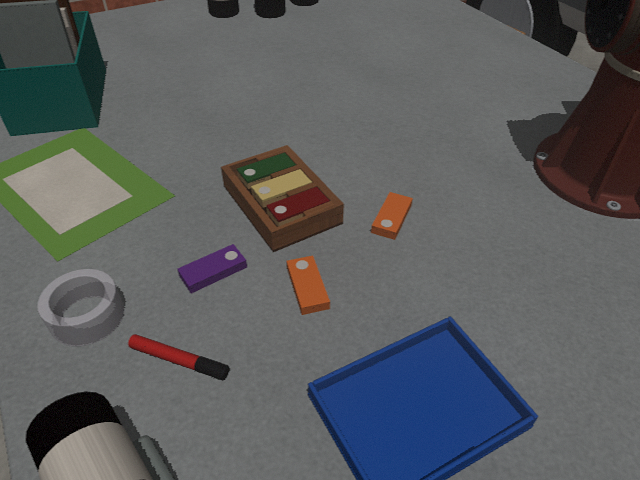

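View pics/wrist0.png

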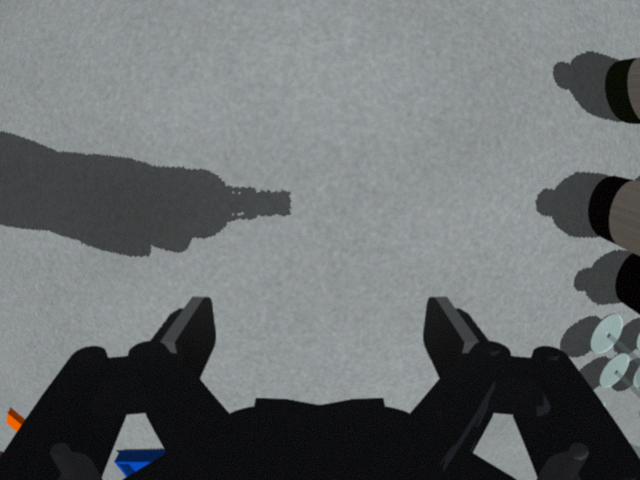

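Top view: the dark red tally is at about (407,250) with its dot at (406,229). It sits leftmost in the rack, next to cream (444,248) and green (481,247). The look-alikes are orange (318,217), orange (363,343) and purple (378,148), all outside the rack. There is also a red pen at (300,88). Only the dark red one in the rack fits. I'll measure it and confirm in a crop.

```bash
cat > h.py <<'E'
import numpy as np, cv2
from plant import robot
def ray(name,uv,cal=None):
    c=cal or robot.get_calibration(name); f=240/np.tan(np.radians(c['vertical_fov']/2))
    R,_=cv2.Rodrigues(np.array(c['rvec'])); t=np.array(c['tvec'])
    uv=np.atleast_2d(uv).astype(float); d=(uv-[c['cx'],c['cy']])/f
    if name=='wrist':
        r=np.linalg.norm(d,axis=1,keepdims=True); v=np.c_[d/np.maximum(r,1e-9)*np.sin(r),np.cos(r)]
    else: v=np.c_[d,np.ones(len(d))]
    return -R.T@t, v@R
def onz(name,uv,z,cal=None):
    o,d=ray(name,uv,cal); return o+d*((z-o[2])/d[:,2])[:,None]
def masks(im,fill=True):
    h=cv2.cvtColor(im,cv2.COLOR_BGR2HSV); H,S,V=cv2.split(h)
    return {'red':((H<6)|(H>172))&(S>190)&(V>40)&(V<150),'cream':(H>18)&(H<32)&(S>60)&(V>120),'green':(H>50)&(H<80)&(S>100),'blue':(H>100)&(H<125)&(S>150),
            'dot':(S<40)&(V>150)}
def big(m):
    cs,_=cv2.findContours(m.astype(np.uint8),cv2.RETR_EXTERNAL,cv2.CHAIN_APPROX_NONE); return max(cs,key=cv2.contourArea)
E
python3 - <<'E'
from h import *
print(robot.tip_reach)
for n in('top','scene'):
    im=cv2.imread(f'pics/{n}0.png'); M=masks(im)
    for k in('red','cream','green','blue'):
        m=M[k]
        c=big(m); r=cv2.minAreaRect(c)
        z={'blue':.028}.get(k,.042)
        P=onz(n,c[:,0],z)[:,:2].astype(np.float32); R=cv2.minAreaRect(P*1000)
        print(n,k,np.round(r[0]),cv2.contourArea(c),'world',np.round(R[0],1),np.round(R[1],1),round(R[2],1))
    x0,y0=(370,190) if n=='top' else (215,140)
    cr=im[y0:y0+110,x0:x0+150]; cv2.imwrite(f'pics/crop_{n}.png',cv2.resize(cr,None,fx=5,fy=5,interpolation=cv2.INTER_CUBIC))
im=cv2.imread('pics/top0.png')
g=cv2.cvtColor(im,cv2.COLOR_BGR2HSV)
for (u,v) in((406,229),(443,228),(480,226)):
    s=np.zeros(im.shape[:2],bool); s[v-10:v+10,u-10:u+10]=1
    m=(g[...,1]<90)&(g[...,2]>110)&s; p=np.argwhere(m)[:,::-1].mean(0); print('dot',p,m.sum(),onz('top',p,.042)[0]*1000)
E
```

```text
0.0726
top red [408. 249.] 1581.5 world [ 543.2 -150.8] [90.3 40.2] 1.1
top cream [444. 248.] 1680.0 world [ 543.9 -203.6] [90.7 41.8] 1.6
top green [480. 246.] 1526.0 world [ 545.6 -257.5] [88.8 39.3] 1.5
top blue [160. 236.] 16071.0 world [572.  204.5] [161.4 206.8] 88.7
scene red [162. 351.] 803.5 world [811.3  13.5] [17.6 92.9] 40.1
scene cream [281. 184.] 820.0 world [ 546.6 -202. ] [90. 41.] 1.2
scene green [266. 167.] 640.0 world [ 548.4 -254.5] [88.7 41.7] 1.5
scene blue [422. 405.] 23368.5 world [578.5 213. ] [164.1 214.2] 88.8
dot [406.         228.14189189] 148 [ 573.6408042  -149.17068362   42.        ]
dot [442.82692308 226.51282051] 156 [ 575.01611675 -203.11087689   42.        ]
dot [479.5        224.90769231] 130 [ 576.37117783 -257.23630723   42.        ]
```

View pics/crop_top.png

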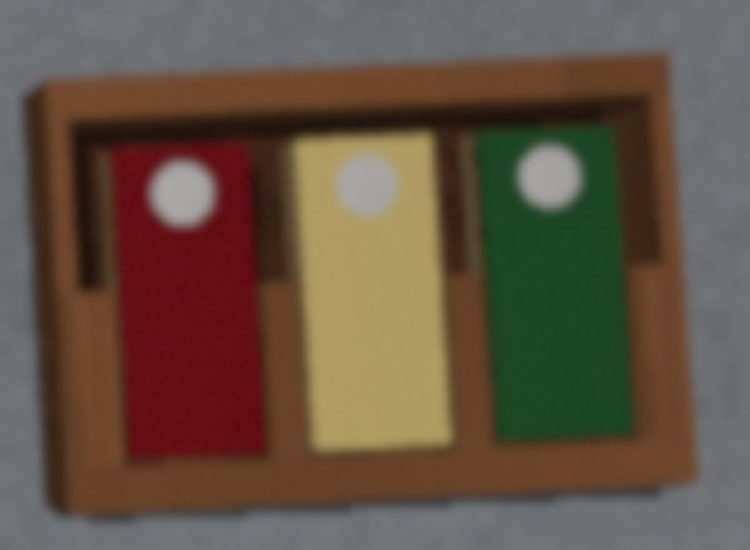

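Confirmed: the dark red tally is the leftmost in the rack, with its dot on the channel side (+x). Its centre is about (544.5, -150) mm with a yaw of about 1.4°. Next is the press.

```bash
cat >> h.py <<'E'
C=np.array([.5445,-.150]); YAW=1.4
e=np.array([np.cos(np.radians(YAW)),np.sin(np.radians(YAW))])
def st(msg=''):
    o=robot.observe(); print(msg,'t',round(o['time'],2),'pos',np.round(o['tool_pos'],4),'rot',np.round(o['tcp_rot'],1),'F',np.round(o['ft_force'],2),'w',round(o['gripper_width'],4)); return o
E
python3 - <<'E'
from h import *
p=C+e*.038
for y in(YAW,YAW+180,YAW-180):
    print(y,robot.ik([*p,.042+.0726+.06],[180,0,y]))
robot.set_gripper(0.0); print(robot.tip_reach); st('closed')
robot.move_pose([*p,.042+.0726+.05],[180,0,YAW+180 if robot.ik([*p,.16],[180,0,YAW+180]) is not None and abs(robot.ik([*p,.16],[180,0,YAW+180])[5])<abs(robot.ik([*p,.16],[180,0,YAW])[5]) else YAW])
st('above')
cal=robot.get_calibration('wrist')
for n in('top','scene','wrist'): cv2.imwrite(f'pics/{n}1.png',robot.grab_frame(n))
E
```

```text
1.4 [-26.80274439   7.09560973  -6.67236505  76.23202521   0.
 151.79725561]
181.4 [-26.80274439   7.09560973  -6.67236505  76.23202521   0.
 -28.20274439]
-178.6 [-26.80274439   7.09560973  -6.67236505  76.23202521   0.
 -28.20274439]
0.0726
closed t 0.92 pos [0.1766 0.5735 0.304 ] rot [180.    0.  162.9] F [-0.59  0.23 -0.59] w 0.0003
above t 3.87 pos [ 0.5827 -0.1484  0.1647] rot [ 180.     0.  -178.6] F [-0.17  0.87  0.2 ] w 0.0001
```

View pics/wrist1.png

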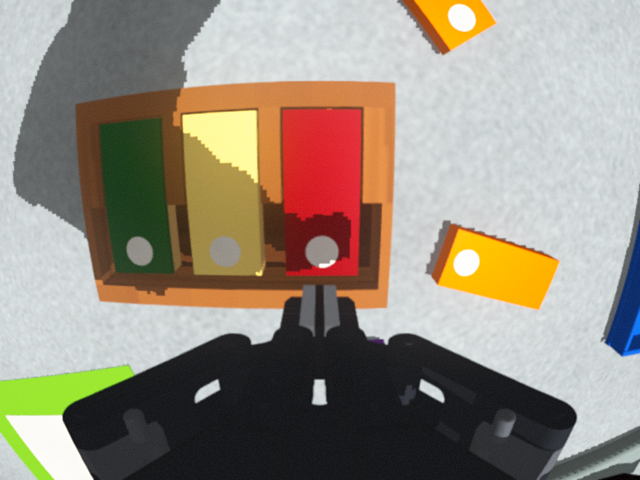

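View pics/scene1.png

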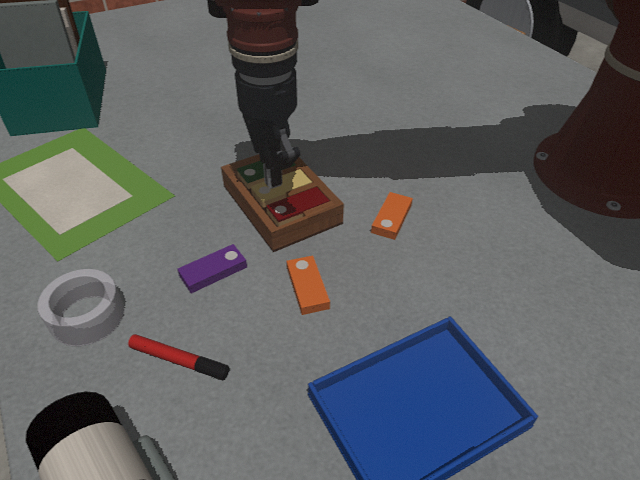

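The wrist view shows the closed tips over the red tally's dot at (322,251). I'll cross-check the dot position with the wrist camera, then press with a force guard.

```bash
python3 - <<'E'
from h import *
P=onz('wrist',[[322,251],[283,108],[362,108],[358,275],[286,275]],.042)*1000
print(np.round(P,1)); print('expected dot',C+e*.031)
dot=P[0,:2]/1000
p=C+e*.038
if np.linalg.norm(dot-C-e*.031)<.006:
    robot.line_to([*p,.042+.0726+.012],vel=.1); st('pre')
    h=robot.line_to([*p,.042+.0726-.011],vel=.03,guard=8); st(f'press {h}')
    robot.pause(.3); cv2.imwrite('pics/wrist2.png',robot.grab_frame('wrist')); st()
E
```

```text
[[ 575.  -147.4   42. ]
 [ 499.3 -169.3   42. ]
 [ 498.2 -129.    42. ]
 [ 588.6 -126.9   42. ]
 [ 589.6 -167.    42. ]]
expected dot [ 0.57549075 -0.1492426 ]
pre t 4.55 pos [ 0.5823 -0.149   0.1264] rot [ 180.    -0.  -178.6] F [-0.5   0.28 -0.22] w 0.0001
press False t 5.47 pos [ 0.5826 -0.1491  0.1038] rot [-180.     0.  -178.6] F [ 0.84 -0.19 -0.02] w -0.0001
 t 5.82 pos [ 0.5825 -0.1491  0.1037] rot [-180.     0.  -178.6] F [ 1.16 -0.02 -0.48] w 0.0
```

View pics/wrist2.png

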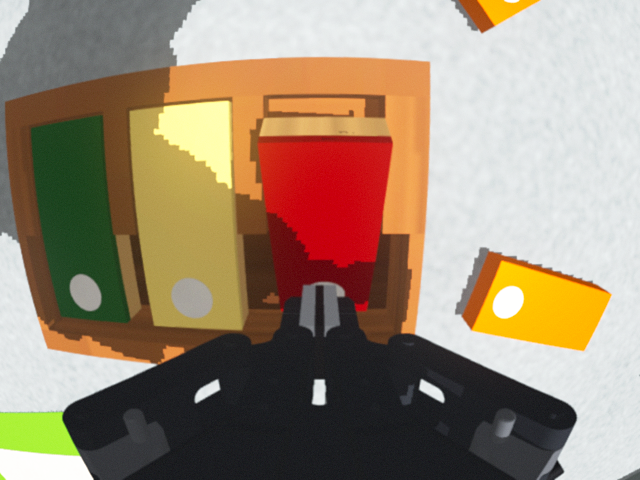

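The plain end is up: its end face shows at (325,128) and the pressing force is near 0. I'll raise the tool and check that it stays up.

```bash
python3 - <<'E'
from h import *
p=C+e*.038
robot.line_to([*p,.042+.0726+.045],vel=.1)
p2=C+e*(-.027)
robot.line_to([*p2,.042+.0726+.075],vel=.15); st()
robot.pause(.2)
cv2.imwrite('pics/wrist3.png',robot.grab_frame('wrist'));cv2.imwrite('pics/scene3.png',robot.grab_frame('scene'))
s=cv2.imread('pics/scene3.png')[130:260,200:360]; cv2.imwrite('pics/scene3c.png',cv2.resize(s,None,fx=4,fy=4))
E
```

```text
t 7.15 pos [ 0.5177 -0.1507  0.1891] rot [ 180.     0.  -178.6] F [ 1.66 -0.85 -0.21] w -0.0003
```

View pics/wrist3.png

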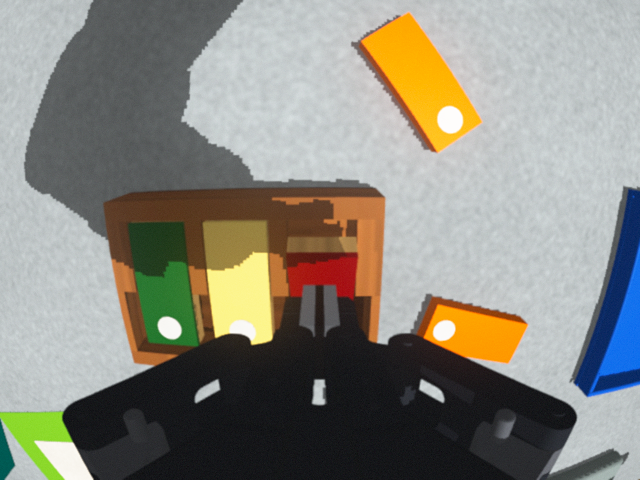

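View pics/scene3c.png

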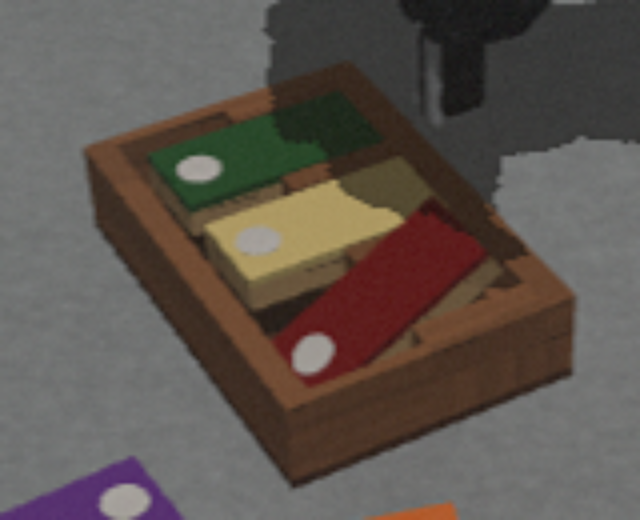

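It stays tipped. I'll triangulate the raised edge from the two views.

```bash
python3 - <<'E'
from h import *
def tri(a,b):
    (o1,d1),(o2,d2)=ray('wrist',a),ray('scene',b); d1=d1[0];d2=d2[0]
    s=np.linalg.lstsq(np.c_[d1,-d2],o2-o1,rcond=None)[0]; p,q=o1+d1*s[0],o2+d2*s[1]
    return np.round((p+q)/2*1000,1), np.round(np.linalg.norm(p-q)*1000,1)
print(tri([288,253],[200+430/4,130+200/4]),tri([356,253],[200+487/4,130+250/4]))
for z in(.058,.062,.066): print(z,onz('wrist',[[288,253],[356,253]],z)*1000, onz('wrist',[[288,237],[356,237]],z-.0143)*1000)
E
```

```text
(array([ 515. , -169.2,   59.6]), np.float64(2.8)) (array([ 512.4, -130.3,   61.9]), np.float64(0.7))
0.058 [[ 514.36884641 -168.44179541   58.        ]
 [ 513.40958513 -129.71045256   58.        ]] [[ 508.98588423 -169.59283063   43.7       ]
 [ 507.96160763 -128.63611483   43.7       ]]
0.062 [[ 513.03559208 -168.12219897   62.        ]
 [ 512.09546964 -130.16361007   62.        ]] [[ 507.8416442  -169.2730763    47.7       ]
 [ 506.83644301 -129.0791096    47.7       ]]
0.066 [[ 511.70233776 -167.80260253   66.        ]
 [ 510.78135416 -130.61676758   66.        ]] [[ 506.69740417 -168.95332198   51.7       ]
 [ 505.71127839 -129.52210437   51.7       ]]
```

The raised top edge is at about (513, -149.3, 61) mm, as expected for 27°. Now I'll grip it.

```bash
sed -i 's/^C=.*/C=np.array([.5445,-.1485]); YAW=1.4/' h.py; python3 - <<'E'
from h import *
p=C+e*(-.027)
robot.set_gripper(.062)
robot.line_to([*p,.150],vel=.15)
h=robot.line_to([*p,.116],vel=.05,guard=6); st(f'down {h}')
cv2.imwrite('pics/wrist4a.png',robot.grab_frame('wrist'))
robot.set_gripper(.0); st('grip')
cv2.imwrite('pics/wrist4.png',robot.grab_frame('wrist'))
E
```

```text
down False t 9.31 pos [ 0.5176 -0.1492  0.1162] rot [-180.     0.  -178.6] F [-0.46  0.98  0.39] w 0.0616
grip t 9.68 pos [ 0.5178 -0.1493  0.1164] rot [-180.     0.  -178.6] F [-0.51 -0.58  1.71] w 0.0385
```

View pics/wrist4.png

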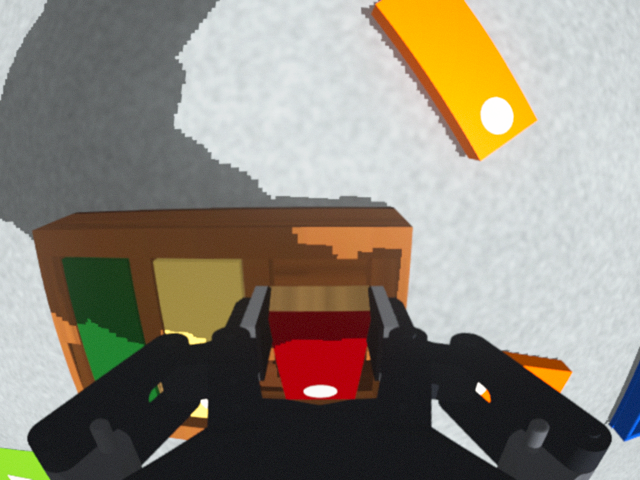

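The pads hold the red tally's sides, and the gripper width reads 38.5 mm. I'll lift it straight up, slowly.

```bash
python3 - <<'E'
from h import *
o=robot.observe(); p=o['tool_pos'][:2]
robot.line_to([*p,.14],vel=.05); st('lift')
robot.line_to([*p,.24],vel=.12); st('lift')
for n in('wrist','scene','top'): cv2.imwrite(f'pics/{n}5.png',robot.grab_frame(n))
s=cv2.imread('pics/scene5.png')[60:270,160:400]; cv2.imwrite('pics/scene5c.png',cv2.resize(s,None,fx=3,fy=2.8))
E
```

```text
lift t 10.37 pos [ 0.5178 -0.1493  0.14  ] rot [-180.     0.  -178.6] F [-0.09  0.11 -1.21] w 0.0388
lift t 11.35 pos [ 0.5174 -0.1492  0.239 ] rot [ 1.800e+02 -1.000e-01 -1.786e+02] F [ 0.57  0.34 -1.29] w 0.0386
```

View pics/scene5.png

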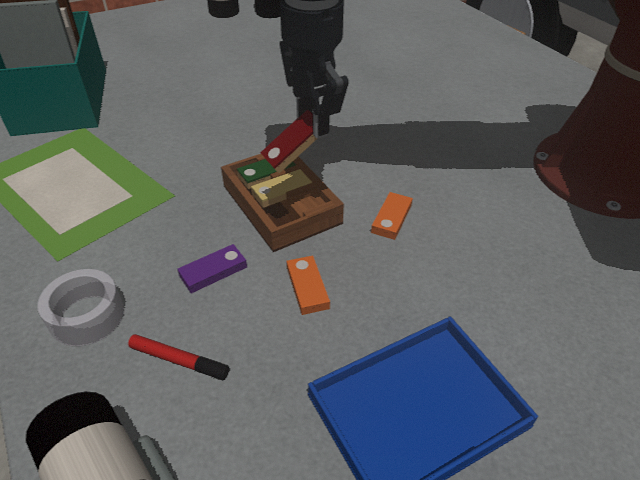

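View pics/wrist5.png

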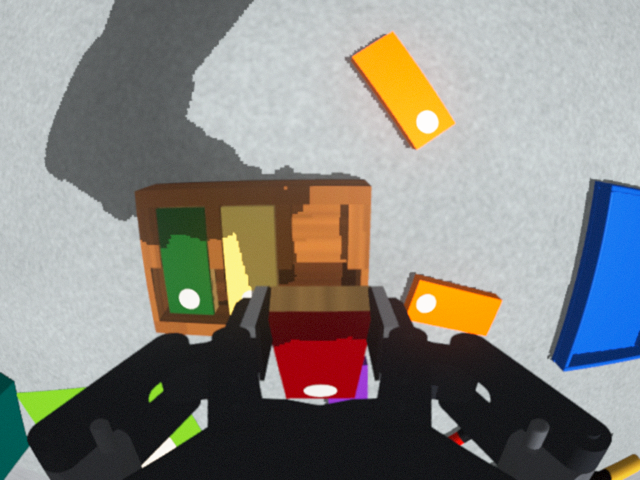

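The tally is firmly held at the same tilt, with the dotted end low. The rack's other two tallies lie flush. I'll check the held tilt, then level it over the tray.

```bash
python3 - <<'E'
from h import *
o,d=ray('scene',[274,153.5]); d=d[0]; n=np.array([-e[1],e[0],0]) # tally's central vertical plane through TCP
T=np.array([.5174,-.1492,.239]); P=o+d*(((T-o)@n)/(d@n)); print('dot',P*1000, 'rel', (P-T)@np.array([*e,0])*1000,(P-T)[2]*1000)
for t in (24,27,30,33):
    r=np.radians(t);c,s=np.cos(r),np.sin(r); ox,oz=27.1,-88.6
    # grip point pinned: rotate about grasp (0,-66)
    print(t,4+ (31-4)*c+16*s+544.5-517.8, 26-(31-4)*s+16*c-116.4)
j=robot.ik([.516,.205,.25],[180,27,-178.6]);print(j)
j=robot.ik([.516,.205,.074],[180,27,-178.6]);print(j)
E
```

```text
dot [ 579.71374777 -147.67708481  145.68071772] rel 62.33235461658242 -93.31928228293118
24 61.873513645563094 -86.765162040765
27 62.02102414891874 -88.40163910595388
30 62.082685902179946 -90.04359353944898
33 62.058329894766985 -91.68652485827894
[  9.78444422 -31.27748255 -36.51965999  58.00608069  -3.79566283
   7.48156726]
[  9.78444422 -24.01924266 -50.06064348  37.20685731  -3.79566283
   7.48156726]
```

```bash
python3 - <<'E'
from h import *
robot.move_pose([.516,.205,.20],[180,29,-178.6]); robot.pause(.2); st()
for n in('wrist','scene','top'): cv2.imwrite(f'pics/{n}6.png',robot.grab_frame(n))
E
```

```text
t 13.04 pos [0.5166 0.2041 0.2001] rot [-180.    29.  -178.7] F [-0.08 -0.03 -2.09] w 0.0381
```

View pics/scene6.png

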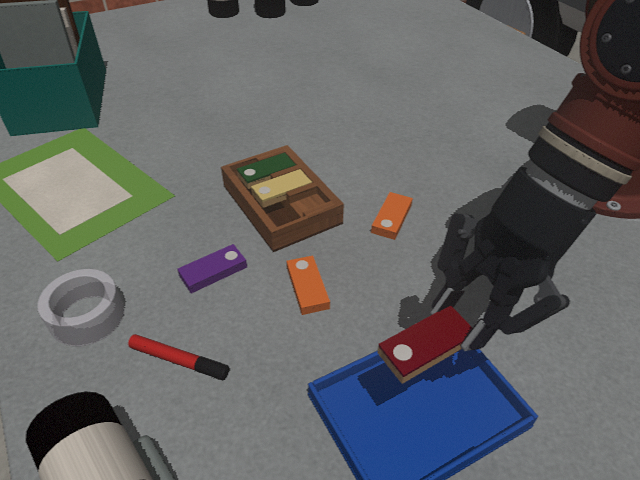

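View pics/top6.png

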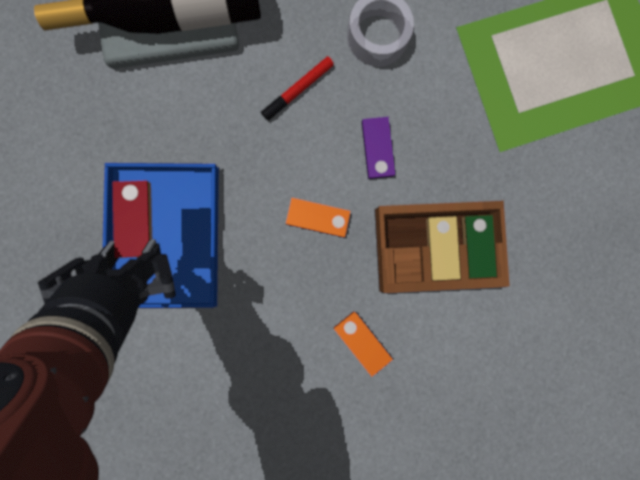

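View pics/wrist6.png

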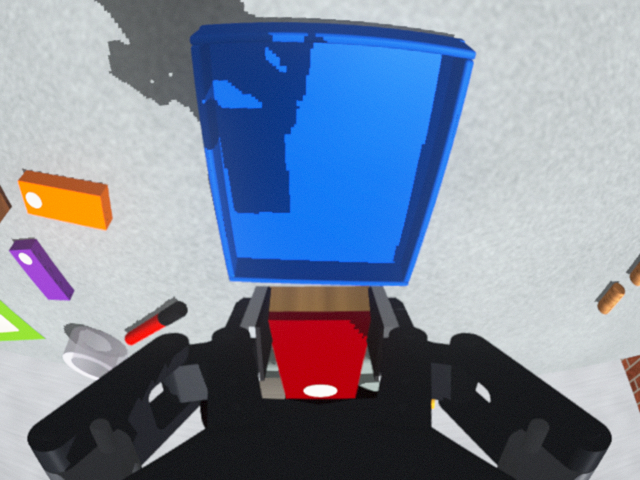

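The tally is about level, face up, over the tray: in the scene view its face is at (428,335), above the floor. The rack shows cream and green still flush. I'll lower it with a guard.

```bash
python3 - <<'E'
from h import *
robot.line_to([.516,.205,.100],vel=.12); robot.pause(.2); st()
h=robot.line_to([.516,.205,.066],vel=.02,guard=4); st(f'{h}'); robot.pause(.2); st()
for n in('wrist','scene'): cv2.imwrite(f'pics/{n}7.png',robot.grab_frame(n))
s=cv2.imread('pics/scene7.png')[270:480,300:560]; cv2.imwrite('pics/scene7c.png',cv2.resize(s,None,fx=2.8,fy=2.8))
E
```

```text
t 14.38 pos [0.5165 0.2051 0.101 ] rot [ 180.    29.1 -178.6] F [-0.59  0.57 -1.42] w 0.0384
True t 15.64 pos [0.5161 0.205  0.072 ] rot [-180.    29.  -178.6] F [-3.9  -0.51  6.16] w 0.0385
 t 15.84 pos [0.516  0.205  0.0721] rot [-180.    29.  -178.6] F [-4.39 -1.32  6.3 ] w 0.039
```

View pics/scene7c.png

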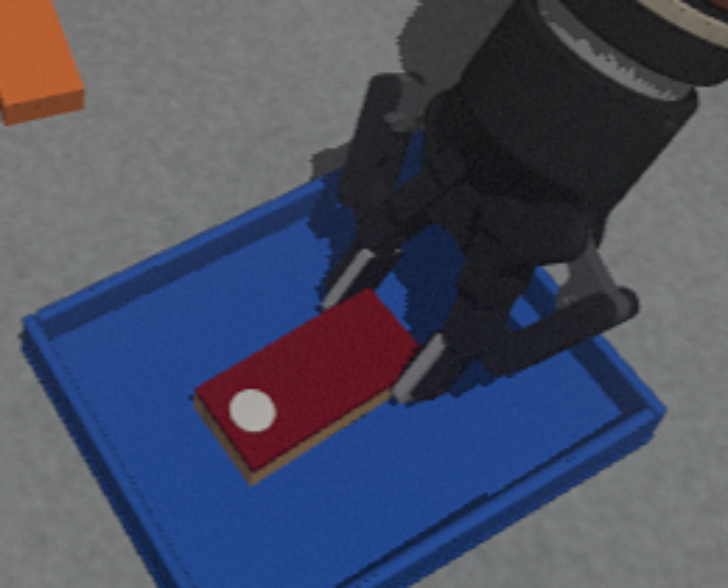

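It has touched the tray floor and lies level. I'll release it and back out along the tool axis.

```bash
python3 - <<'E'
from h import *
robot.set_gripper(.06); o=st('open')
from scipy.spatial.transform import Rotation as Ro
z=Ro.from_euler('xyz',o['tcp_rot'],degrees=True).as_matrix()[:,2]
robot.line_to(o['tool_pos']-z*.06,vel=.08)
robot.line_to(o['tool_pos']-z*.06+np.array([-.05,-.0,.1]),vel=.15)
robot.pause(.3); st()
for n in('top','scene'): cv2.imwrite(f'pics/{n}8.png',robot.grab_frame(n))
im=cv2.imread('pics/scene8.png'); 
c=im[140:480,200:560]; cv2.imwrite('pics/scene8c.png',cv2.resize(c,None,fx=1.7,fy=1.7))
E
```

```text
open t 16.28 pos [0.5151 0.2048 0.0706] rot [-180.    28.9 -178.6] F [0.34 1.19 0.66] w 0.0598Traceback (most recent call last):
  File "<stdin>", line 6, in <module>
plant.IKError: the arm cannot follow that straight line within its joint ranges
```

```bash
python3 - <<'E'
from h import *
o=st()
robot.line_to(o['tool_pos']+np.array([.03,0,.12]),vel=.15)
robot.move_pose([.38,.02,.32],[180,0,-178.6]) if robot.ik([.38,.02,.32],[180,0,-178.6]) is not None else print('noik')
robot.pause(.3); st()
for n in('top','scene'): cv2.imwrite(f'pics/{n}8.png',robot.grab_frame(n))
im=cv2.imread('pics/scene8.png'); 
c=im[140:480,200:560]; cv2.imwrite('pics/scene8c.png',cv2.resize(c,None,fx=1.7,fy=1.7))
im=cv2.imread('pics/top8.png'); M=masks(im)
a=np.zeros(im.shape[:2],bool); a[160:310,100:220]=1
for k,m,zz in(('red',M['red']&a,.022),('cream',M['cream'],.042),('green',M['green'],.042)):
    c=big(m); R=cv2.minAreaRect((onz('top',c[:,0],zz)[:,:2]*1000).astype(np.float32)); print(k,R)
E
```

```text
t 17.18 pos [0.486  0.2041 0.1226] rot [-180.    28.8 -178.6] F [-0.13  0.02 -0.91] w 0.0598
 t 19.46 pos [0.38   0.0205 0.3196] rot [ 180.    -0.  -178.5] F [0.31 0.19 0.04] w 0.0599Traceback (most recent call last):
  File "<stdin>", line 12, in <module>
  File "h.py", line 18, in big
    cs,_=cv2.findContours(m.astype(np.uint8),cv2.RETR_EXTERNAL,cv2.CHAIN_APPROX_NONE); return max(cs,key=cv2.contourArea)
                                                                                              ~~~^^^^^^^^^^^^^^^^^^^^^^^^
ValueError: max() iterable argument is empty
```

View pics/scene8c.png

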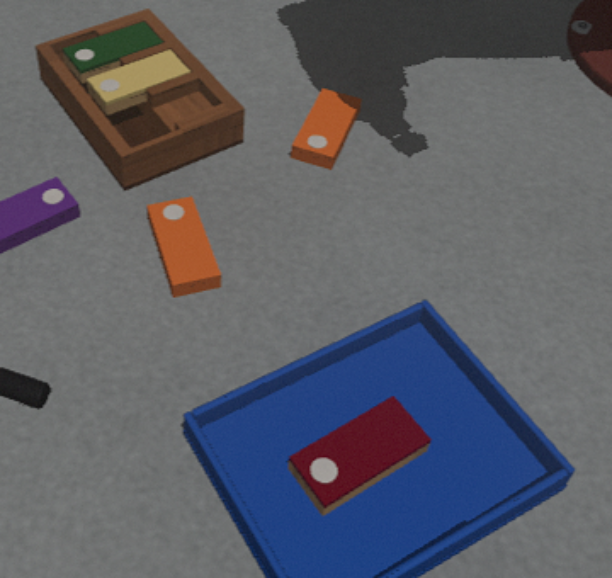

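View pics/top8.png

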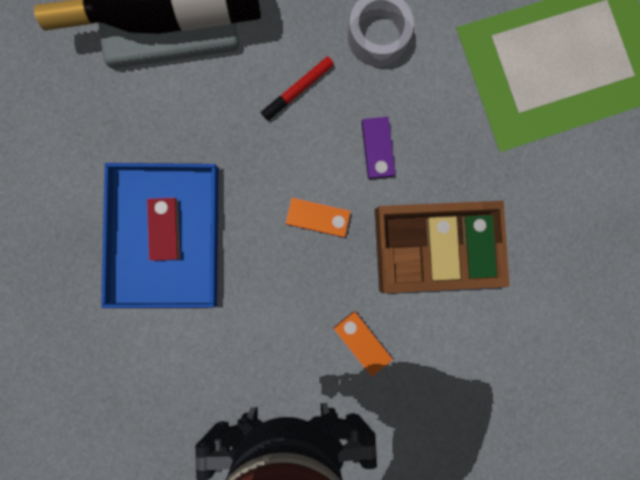

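The tally lies face up near the tray centre, at (163,229) in the top view. My red mask was too strict in this light, so I'll re-measure with a looser one and then hand in.

```bash
python3 - <<'E'
from h import *
im=cv2.imread('pics/top8.png'); M=masks(im)
h=cv2.cvtColor(im,cv2.COLOR_BGR2HSV); a=np.zeros(im.shape[:2],bool); a[170:300,110:212]=1
red=((h[...,0]<10)|(h[...,0]>165))&(h[...,1]>110)&a
T=None
for k,m,zz in(('red',red,.022),('cream',M['cream']&(np.arange(640)>370)[None],.042),('green',M['green'],.042),('tray',M['blue'],.028)):
    g=np.zeros_like(a) if 0 else m
    if k=='green': g=m&(np.arange(640)<505)[None]&(np.arange(480)>200)[:,None]
    c=big(g); R=cv2.minAreaRect((onz('top',c[:,0],zz)[:,:2]*1000).astype(np.float32)); print(k,np.round(R[0],1),np.round(R[1],1),round(R[2],1))
robot.job_done(); robot.pause(1.2); st('done')
E
```

```text
red [581.  202.8] [88.2 40.6] 1.8
cream [ 543.8 -203.6] [90.9 41.9] 1.6
green [ 545.8 -257.4] [88.4 39.3] 1.5
tray [572.  204.5] [161.4 206.7] 88.7
the job is handed in; nothing more can be done
the job is handed in; nothing more can be done
```

The red tally is now lying flat, coloured face up, in the blue order tray, and I handed the job in at about 19.5 s; no verdict was reported.

I pressed the dotted end with the closed fingertips, and the tally tipped and stayed up. I then gripped the raised plain end, lifted it out, and tilted the tool 29° so the tally was level. I lowered it until a force guard stopped it on the tray floor, and only then released it.

**Last checks (top camera):**
- **Red tally:** it is about 9 mm along and 2 mm across from the tray centre. Its visible face measures 88 x 41 mm, so it is lying flat.
- **Cream and green tallies:** both are within 0.3 mm of where they were first measured, and flush in the rack.
- **Robot:** it stood clear at a height of 0.32 m and was touching nothing.

**What failed or disagreed:**
- One straight retreat line was refused because of joint ranges, so I left by another path.
- My first colour mask missed the red tally in the final picture, and a looser one found it.
- The tilt while held came out between 27° and 30° depending on the method, so I used 29°.
- The red tally's angle in the tray was not measured directly, only judged from the pictures and the size of its face.

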